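# Slide the twin-cap reagent pack clear of its row

### The arm

A 6-joint arm with a two-finger parallel gripper is mounted at the origin on a cart in front of the work surface, level with it; the furniture and walls round the work are solid. World frame = base frame: x ahead of the robot, y to its left, z up, the work surface at z = 0. Lengths are in m, angles in rad, forces in N, time in s.
With the tool pointing down it reaches from about 0.4 to 0.825 m from the base axis. Payload 7 kg.
Tool frame: the origin (TCP) lies at the very end of the fingers, on their centre line; the grasp point (between the pads) lies 19 mm behind it; z points along the fingers, x is the direction in which the jaws open and shut, and the axes are right-handed (so a half turn about z gives the same grasp; the last joint's range is limited). The gripper opens to 88 mm and grips with 3 to 60 N. Pads are 19 mm wide; open, the fingers measure 130 mm over their backs; the gripper's body (78 mm by 193 mm) begins 47 mm behind the grasp point.
Start: joints at [-1.06, 0.359, 0.012, 0, -1.224, -0.288], TCP at [0.149, -0.658, 0.227] pointing down, gripper open.
Joint ranges: [-3.07, 3.07], [-1.43, 2.12], [-1.02, 1.25], [-3.03, 1.67], [-3.05, -0], [-3.03, 3.03]. Speed limits (rad/s): [2.39, 2.39, 3.01, 3.14, 3.14, 3.14].

### API

Orientations are given as [roll, pitch, yaw] about the fixed x, y, z axes, in that order (R = Rz(yaw) Ry(pitch) Rx(roll)).
In Python, from station import telemetry, grab_frame, arm, regions_of, pinpoint gives the robot as it stands. The module is installed in compiled form; this text tells all that it offers.
- The arm moves only by the shell command python3 -m inch 'ROWS' [FORCE]. ROWS is text: rows parted by semicolons, each of 7 numbers parted by spaces: the opening, from 0 (shut) to 1 (fully open), then the shift along the world's x, y, z in cm, then the turn, a rotation vector about the world's x, y, z in degrees. A call has 1 to 12 rows; each row is the pose to reach, as a shift and turn from the pose measured when the call began; what a row does not reach only later rows make up. A row lasts 1/8 s, in which the tool goes at most 62.5 mm and 10.7 degrees, less where a joint would pass 70% of its speed; a pose out of reach is approached as far as the arm can. A call with a gripper value outside its range is refused whole. The fingers move at their own pace and stop on an object; FORCE is the grip in N (left out, the last holds). Time passes only in rows, so rows that repeat a pose let the fingers close. It gives the time, the measured TCP pose, the force and the opening at its end, in the units of the state.
- telemetry.get_state(): the state, without advancing time (a new reading comes with each control period).
- grab_frame(name): name is "side" or "top" or "wrist"; returns a dict with "pixels" (420x560x3 uint8, red, green, blue), "fx", "fy", "cx", "cy" (pixels), "dist_coeffs" ([k1, k2, p1, p2, k3] as OpenCV has them; the pictures are not rectified), "R" (3x3) and "t" (3): a world point X has camera coordinates R X + t. Camera axes: x right, y down, z forward; pixel columns grow to the right and rows downward; lengths in m; the calibration is good to about 2 mm. A picture is of the moment at which its call begins. There is no depth.
- arm.job_done(): hands the job in, once; it reports no verdict.
Trained networks look in the newest picture that a camera, given by its name, has taken for a name from the list of things; names that differ only in an ending like _2 or _b are one class to them, and where a whole thing is asked for, a point or a joint stands for the part that bears it (a point fixed in the world has none). Each returns a list of dicts, best first, with "p" (0 to 1); they miss things now and then, are a little off and sometimes report something else, mostly with a low value. They report only what shows in the picture. A call takes as long as a camera call.
- regions_of(camera, name): "pixels" (420x560 bool, what is visible of it) and "bbox" ([left, top, right, bottom] in pixels, round what is visible of it).
- pinpoint(camera, name): "location" ([column, row] in pixels: a listed point, or the origin of a listed thing).
The state is a dict: "t": time; "q": joint angles; "qd": joint speeds; "joint_efforts": joint torques, N m; "eef_pos": TCP position; "ee_rot": TCP orientation; "force": force on the tool from outside, world axes, zero at the start; "moment": the same for the moment, N m; "width": finger opening in m.
Only numpy, scipy, OpenCV 4.12 (cv2) and the standard library are available. Lean on these libraries where they do the work, as an engineer would, in place of code of your own. Each camera call takes 0.05 s, during which the arm holds its last target. There are 200 camera calls.

### The job

Three reagent packs stand side by side, touching, in front of the analyser. Slide the one with two small caps out of the row to the robot's right, along the worktop without lifting or tipping it, until it stands on its own about 4 cm of open worktop past the right-hand ends of the other two. Leave those two standing where they are.

Things in the scene. Friction and masses are not known exactly. Their poses are not given: they have to be found in the camera images.
- twin_pack: Pack to slide: grey box 36 (x) x 56 (y) x 44 mm high, two white caps (18 mm wide, 10 high) in line along y on top; 54 mm high in all, about 120 g, loose. Origin: centre of its underside; z up, y to the robot's left within 10 degrees. Nearest, middle or farthest of the row along x; long sides touch, 36 mm end faces (left, right) are free: 80 mm clear at the left, 160 mm at the right.
- single_pack_1: Loose pack of the same box (36 x 56 x 44 mm, 120 g), same axes and origin (centre of underside), parallel to the others, but with one large white screw cap (30 mm wide, 10 mm high) in the middle of its top. To be left where it is.
- single_pack_2: Another pack exactly like single_pack_1 (one large cap), in the same row; to be left where it is. Round the row: the worktop's front edge is at x = 0.41, the analyser's upright front at x = 0.58; at the left (y over 0.24) a taller analyser stands from x = 0.50 on: come in from the robot's side of it.

How it is judged:
By the outcome, as a careful person would: the job done as asked, in the order asked, and still so for the second after the job is handed in, with the robot touching nothing.
It also fails if it takes over 38 s, if anything falls off the work surface, if the arm or the gripper's body presses on something with over 40 N, if the wrist force passes 120 N, or if a joint passes its speed limit or range.

## Working session

There is one attempt and no reset: what is moved stays moved. The work goes in short steps, Python scripts to look and compute and a shell command to move; the robot and the scene stay as the last step left them, time stands still between calls to the robot, and variables do not carry over. Pictures are saved under pics/ and viewed, about 8 in all and at most 12, crops included, and the job is handed in when it is done.

```bash
mkdir -p pics
cat > h.py <<'E'
import numpy as np, cv2
from station import telemetry, grab_frame, arm, regions_of, pinpoint
def K(f): return np.array([[f["fx"],0,f["cx"]],[0,f["fy"],f["cy"]],[0,0,1.]])
def onplane(f,px,z):
    u=cv2.undistortPoints(np.array(px,float).reshape(-1,1,2),K(f),np.array(f["dist_coeffs"],float)).reshape(-1,2)
    R=np.array(f["R"]);t=np.array(f["t"]);c=-R.T@t
    d=np.c_[u,np.ones(len(u))]@R
    return c+d*((z-c[2])/d[:,2])[:,None]
def save(f,n): cv2.imwrite("pics/"+n,cv2.cvtColor(f["pixels"],cv2.COLOR_RGB2BGR))
E
python3 - <<'E'
from h import *
np.set_printoptions(precision=4,suppress=True)
s=telemetry.get_state(); print(s["t"],s["eef_pos"],s["ee_rot"],s["width"])
F={}
for c in("top","side"):
    f=grab_frame(c);F[c]=f
    save(f,c+"0.png"); print(c,-np.array(f["R"]).T@np.array(f["t"]))
    for n in("twin_pack","single_pack_1"):
        for r in pinpoint(c,n): print(c,n,round(r["p"],2),r["location"],onplane(f,r["location"],0)[0])
        for r in regions_of(c,n): print("  reg",n,round(r["p"],2),r["bbox"])
cv2.imwrite("pics/both0.png",cv2.cvtColor(np.vstack([cv2.resize(F[c]["pixels"],(400,300)) for c in F]),cv2.COLOR_RGB2BGR))
E
```

```text
0.0 [ 0.149  -0.6578  0.2256] [-3.1414 -0.0016  1.7935] 0.08763377767498645
top [0.3559 0.0611 0.8654]
top twin_pack 0.89 [282.5, 210.6] [0.4754 0.0242 0.    ]
  reg twin_pack 0.93 [263.8, 192.1, 302.7, 218.1]
top single_pack_1 0.83 [285.5, 229.9] [0.4442 0.019  0.    ]
top single_pack_1 0.8 [280.3, 187.7] [0.5129 0.0283 0.    ]
  reg single_pack_1 0.81 [263.3, 217.3, 304.0, 244.5]
  reg single_pack_1 0.62 [266.1, 172.6, 302.2, 193.5]
side [ 0.1178 -0.5879  0.4595]
side twin_pack 0.82 [277.9, 225.6] [0.478  0.0171 0.    ]
  reg twin_pack 0.56 [269.2, 197.6, 291.5, 230.6]
side single_pack_1 0.8 [260.6, 228.8] [0.4389 0.0253 0.    ]
side single_pack_1 0.8 [290.5, 220.4] [0.5134 0.0211 0.    ]
  reg single_pack_1 0.92 [248.5, 203.5, 278.9, 239.4]
  reg single_pack_1 0.58 [281.0, 196.9, 304.9, 227.0]
```

View pics/top0.png

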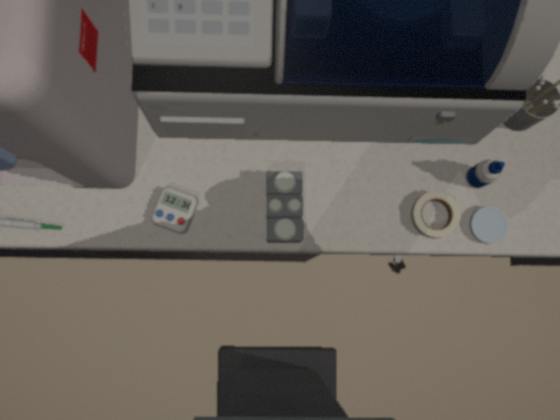

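View pics/side0.png

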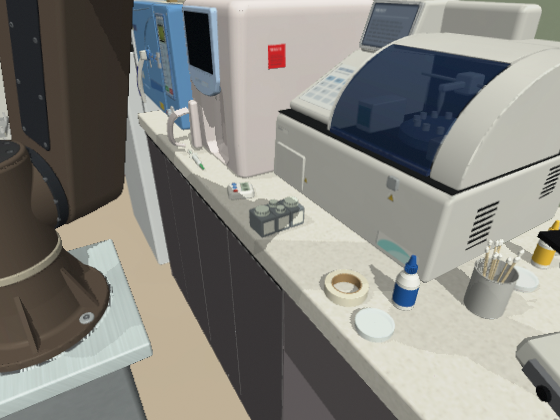

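The top view shows the row around (285, 206) and the side view shows it around (277, 217). The twin pack is in the middle at about (0.477, 0.021), with the timer well to its left. I'll grip its two free end faces (jaws along y) and slide it. First I'll go above it for a close look.

```bash
python3 -m inch '1 5 6 0 0 0 -3; 1 10 12 0 0 0 -6; 1 15 18 0 0 0 -9; 1 20 24 0 0 0 -13; 1 23 29 0 0 0 -13; 1 26 35 0 0 0 -13; 1 28 41 0 0 0 -13; 1 30 47 0 0 0 -13; 1 31 53 0 0 0 -13; 1 32 59 0 0 0 -13; 1 32.5 65 0 0 0 -13; 1 32.5 67.5 0 0 0 -13'; python3 -m inch '1 0 0 0 0 0 0; 1 0 0 0 0 0 0'
```

```text
t: 2.0
eef_pos: [0.4724, 0.0007, 0.227]
ee_rot: [3.14, -0.0, 1.567]
force: [2.0, -0.3, 0.5]
width: 0.0878
t: 2.25
eef_pos: [0.4723, 0.001, 0.2271]
ee_rot: [3.14, -0.0, 1.568]
force: [-0.1, -1.4, -0.1]
width: 0.0876
```

```bash
cat > look.py <<'E'
from h import *
import sys
np.set_printoptions(precision=4,suppress=True)
f=grab_frame("wrist"); save(f,sys.argv[1]); print("cam",-np.array(f["R"]).T@np.array(f["t"]))
for n in("twin_pack","single_pack_1"):
    for r in pinpoint("wrist",n): print(n,round(r["p"],2),np.round(r["location"]),onplane(f,r["location"],0)[0])
    for r in regions_of("wrist",n): 
        m=r["pixels"].astype(np.uint8); a=max(cv2.findContours(m,0,2)[0],key=cv2.contourArea)
        q=cv2.approxPolyDP(a,6,True)[:,0]; print(" reg",n,round(r["p"],2),r["bbox"],q.tolist())
E
python3 look.py w1.png
```

```text
cam [0.3984 0.0013 0.3855]
 reg twin_pack 0.91 [275.9, 179.2, 326.6, 210.7] [[279, 180], [281, 208], [326, 206], [325, 179]]
single_pack_1 0.76 [303. 216.] [0.5162 0.0269 0.    ]
single_pack_1 0.55 [299. 157.] [0.4389 0.0213 0.    ]
 reg single_pack_1 0.64 [279.4, 142.9, 324.2, 178.7] [[326, 148], [280, 145], [279, 178], [324, 177]]
 reg single_pack_1 0.63 [281.0, 209.7, 329.0, 236.4] [[279, 210], [281, 238], [325, 235], [324, 209]]
```

View pics/w1.png

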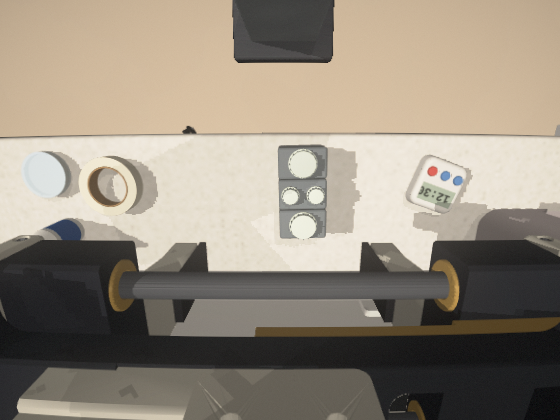

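The wrist view shows the row at columns 278–327, rows 145–240, with the two-cap pack in the middle at (302, 194). The row is only slightly turned. Next I'll fit its side edges to get yaw and centre.

```bash
cat > fit.py <<'E'
from h import *
np.set_printoptions(precision=4,suppress=True)
f=grab_frame("wrist"); g=cv2.GaussianBlur(cv2.cvtColor(f["pixels"],cv2.COLOR_RGB2GRAY),(3,3),0).astype(float)
import sys
r0,r1,c0,c1=map(int,sys.argv[1:5])   # rows range, approx left/right col
for c in(c0,c1):
    P=[]
    for r in range(r0,r1):
        d=np.diff(g[r,c-7:c+8])*(-1 if c==c0 else 1); i=int(np.argmax(d)); 
        w=np.clip(d[max(0,i-2):i+3],0,None); P.append((c-7+.5+(w*np.arange(max(0,i-2),max(0,i-2)+len(w))).sum()/w.sum(),r))
    W=onplane(f,P,.044); 
    vx,vy,x,y=cv2.fitLine(W[:,:2].astype(np.float32),cv2.DIST_HUBER,0,.001,.001).ravel()
    print("edge x->y slope deg",np.degrees(np.arctan(vy/vx)),"y at .477:",y+(.477-x)*vy/vx)
cv2.imwrite("pics/crop.png",cv2.resize(cv2.cvtColor(f["pixels"],cv2.COLOR_RGB2BGR)[130:250,240:380],None,fx=5,fy=5,interpolation=cv2.INTER_CUBIC))
for q in([[279,180],[281,208],[326,206],[325,179]],[[324,145],[280,145]],[[281,238],[325,236]]): print(onplane(f,q,.044)[:,:2].tolist())
m=(g>170).astype(np.uint8); m[:145]=0;m[240:]=0;m[:,:281]=0;m[:,324:]=0
n,_,s,ce=cv2.connectedComponentsWithStats(m)
for k in range(1,n):
    if s[k,4]>60: print("cap",s[k,4],ce[k],onplane(f,ce[k],.054)[0,:2])
E
python3 fit.py 150 234 279 326
```

```text
edge x->y slope deg 0.93151665 y at .477: -0.0046107057
edge x->y slope deg 1.0938011 y at .477: 0.051617928
[[0.4600781951562251, -0.005167428510639814], [0.49339059953709147, -0.003156568607559356], [0.4912933281857468, 0.04970689649705471], [0.4592232466323458, 0.04754753812831059]]
[[0.420908836666511, 0.045311727698135296], [0.4206642325642287, -0.0036594109784158432]]
[[0.5310650485888607, -0.003476703849779338], [0.5288651491047995, 0.049729320229706844]]
cap 655 [303.226  163.1115] [0.4397 0.0217]
cap 223 [290.5381 196.0179] [0.4766 0.0078]
cap 236 [315.6653 194.8263] [0.4754 0.0362]
cap 630 [303.1254 227.4619] [0.5143 0.0225]
```

View pics/crop.png

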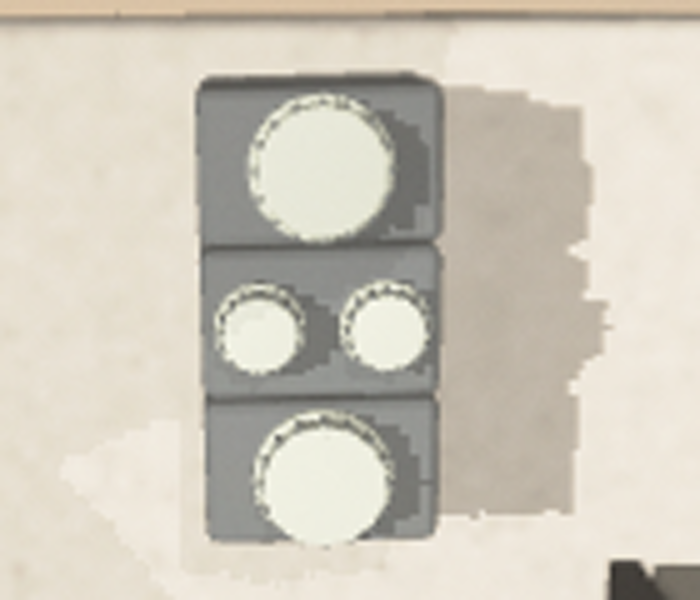

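Row yaw is about +1.3° and the twin pack's centre is about (0.476, 0.023). I'll lower the open jaws over its end faces.

```bash
python3 -m inch '1 0.2 1.2 -3 0 0 0.7; 1 0.4 2.2 -8 0 0 1.5; 1 0.4 2.2 -12.5 0 0 1.5; 1 0.4 2.2 -15.5 0 0 1.5; 1 0.4 2.2 -17.5 0 0 1.5; 1 0.4 2.2 -19.5 0 0 1.5; 1 0.4 2.2 -21 0 0 1.5; 1 0.4 2.2 -21.9 0 0 1.5; 1 0.4 2.2 -21.9 0 0 1.5; 1 0.4 2.2 -21.9 0 0 1.5'; python3 look.py w2.png
```

```text
t: 3.8
eef_pos: [0.4767, 0.0216, 0.0085]
ee_rot: [3.14, -0.001, 1.591]
force: [-0.0, 0.6, -0.1]
width: 0.0878
cam [0.4027 0.0202 0.1668]
twin_pack 0.59 [282. 251.] [0.476  0.0207 0.    ]
 reg twin_pack 0.68 [225.2, 252.8, 346.4, 322.4] [[228, 300], [235, 322], [339, 322], [345, 304]]
single_pack_1 0.89 [285. 192.] [0.4399 0.0218 0.    ]
 reg single_pack_1 0.91 [222.6, 161.9, 354.0, 259.8] [[223, 176], [228, 252], [289, 259], [348, 251], [354, 181], [339, 166], [238, 163]]
 reg single_pack_1 0.77 [232.3, 323.7, 345.0, 336.1] [[230, 332], [249, 337], [257, 326], [342, 325], [231, 322]]
```

View pics/w2.png

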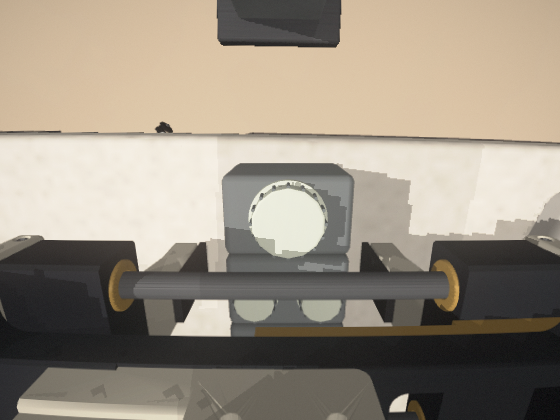

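The fingers straddle the twin pack: inner faces are at columns 205 and 362, pack edges at 228 and 345, and the seam at row 252 is level. I'll shift 1.5 mm left and close gently.

```bash
python3 -m inch '1 0 0.15 0 0 0 0; 0.72 0 0.15 0 0 0 0; 0.68 0 0.15 0 0 0 0; 0.64 0 0.15 0 0 0 0; 0.6 0 0.15 0 0 0 0; 0.55 0 0.15 0 0 0 0; 0.55 0 0.15 0 0 0 0' 6
```

```text
t: 4.92
eef_pos: [0.4765, 0.0233, 0.0084]
ee_rot: [3.14, -0.001, 1.591]
force: [0.9, -0.6, -1.0]
width: 0.0565
```

```bash
python3 -m inch '0.55 0 -0.2 0 0 0 0; 0.55 0.01 -0.5 0 0 0 0; 0.55 0.02 -0.9 0 0 0 0; 0.55 0.03 -1.3 0 0 0 0; 0.55 0.04 -1.7 0 0 0 0; 0.55 0.04 -2.1 0 0 0 0; 0.55 0.05 -2.5 0 0 0 0; 0.55 0.06 -2.9 0 0 0 0; 0.55 0.06 -3 0 0 0 0; 0.55 0.06 -3 0 0 0 0'; python3 look.py w3.png; python3 -c "
from h import *
for c in ('top','side'):
  f=grab_frame(c)
  if c=='top': save(f,'t3.png')
  for n in('twin_pack','single_pack_1'):
    for r in pinpoint(c,n): print(c,n,round(r['p'],2),onplane(f,r['location'],0)[0].round(4))"
```

```text
t: 6.18
eef_pos: [0.4771, -0.007, 0.0084]
ee_rot: [3.14, -0.001, 1.591]
force: [-0.0, -0.5, 0.1]
width: 0.0557
cam [ 0.4031 -0.0084  0.1668]
twin_pack 0.84 [277. 254.] [ 0.4785 -0.0104  0.    ]
 reg twin_pack 0.85 [219.7, 227.6, 345.0, 325.5] [[223, 258], [230, 271], [339, 271], [345, 262], [292, 253], [285, 227], [238, 228]]
single_pack_1 0.85 [337. 194.] [0.4408 0.0229 0.    ]
single_pack_1 0.53 [332. 309.] [0.5161 0.0249 0.    ]
 reg single_pack_1 0.92 [289.7, 159.9, 419.8, 258.2] [[289, 166], [292, 252], [359, 260], [381, 253], [385, 240], [413, 239], [418, 177], [387, 164]]
 reg single_pack_1 0.72 [290.6, 314.7, 355.4, 325.6] [[334, 325], [354, 325], [343, 312]]
top single_pack_1 0.95 [0.441  0.0238 0.    ]
side twin_pack 0.52 [0.4856 0.0029 0.    ]
side single_pack_1 0.74 [0.4429 0.0253 0.    ]
```

View pics/w3.png

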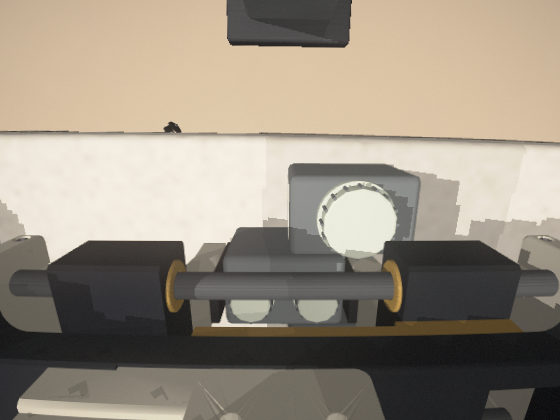

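The twin pack has slid 3 cm and the near pack stayed within about 1 mm. Continuing to the end.

```bash
python3 -m inch '0.55 0.01 -0.3 0 0 0 0; 0.55 0.02 -0.8 0 0 0 0; 0.55 0.03 -1.5 0 0 0 0; 0.55 0.04 -2.2 0 0 0 0; 0.55 0.06 -2.9 0 0 0 0; 0.55 0.07 -3.6 0 0 0 0; 0.55 0.08 -4.3 0 0 0 0; 0.55 0.1 -5 0 0 0 0; 0.55 0.12 -5.7 0 0 0 0; 0.55 0.13 -6.3 0 0 0 0; 0.55 0.14 -6.6 0 0 0 0; 0.55 0.14 -6.6 0 0 0 0'; python3 look.py w4.png
```

```text
t: 8.22
eef_pos: [0.4784, -0.0731, 0.0084]
ee_rot: [3.14, -0.0, 1.591]
force: [-0.8, -1.5, 0.5]
width: 0.0561
cam [ 0.4044 -0.0745  0.1668]
twin_pack 0.66 [279. 254.] [ 0.48   -0.0758  0.    ]
 reg twin_pack 0.87 [223.1, 226.6, 342.1, 322.9] [[222, 259], [225, 271], [344, 266], [326, 227], [240, 227]]
single_pack_1 0.82 [451. 192.] [0.4396 0.0227 0.    ]
 reg single_pack_1 0.88 [400.9, 162.9, 558.5, 257.3] [[409, 167], [403, 221], [424, 240], [478, 239], [512, 258], [524, 236], [555, 234], [559, 175], [509, 165]]
```

View pics/w4.png

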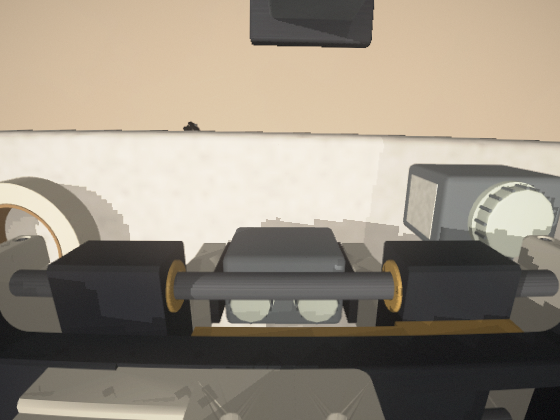

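The twin pack is held upright at y ≈ -0.073 and the near pack (column 451) hasn't moved. Next I'll open a little, rise straight up and check.

```bash
python3 -m inch '0.65 0 0 0 0 0 0; 0.7 0 0 0 0 0 0; 0.8 0 0 0 0 0 0; 0.8 0 0 0 0 0 0; 0.8 0 0 1.5 0 0 0; 0.8 0 0 4 0 0 0; 0.8 0 0 8 0 0 0; 0.8 0 0 12 0 0 0; 0.8 0 0 16 0 0 0; 0.8 0 1 20 0 0 0; 0.8 -1 3 22 0 0 0; 0.8 -1 3 22 0 0 0'; python3 look.py w5.png; python3 -c "
from h import *
for c in ('top','side'):
  f=grab_frame(c)
  for n in('twin_pack','single_pack_1'):
    for r in pinpoint(c,n): print(c,n,round(r['p'],2),onplane(f,r['location'],0)[0].round(4))"
```

```text
t: 9.98
eef_pos: [0.4688, -0.0419, 0.2302]
ee_rot: [3.136, -0.002, 1.593]
force: [-0.6, 0.4, -0.3]
width: 0.0705
cam [ 0.3943 -0.0437  0.3883]
twin_pack 0.92 [259. 193.] [ 0.484  -0.0733  0.    ]
 reg twin_pack 0.87 [229.6, 177.9, 281.8, 213.1] [[234, 181], [235, 211], [280, 209], [279, 177]]
single_pack_1 0.91 [331. 218.] [0.5165 0.0244 0.    ]
single_pack_1 0.65 [335. 160.] [0.4386 0.0247 0.    ]
 reg single_pack_1 0.62 [312.7, 205.4, 363.4, 238.9] [[312, 206], [315, 239], [358, 238], [354, 205]]
top twin_pack 0.68 [ 0.4812 -0.0744  0.    ]
top single_pack_1 0.81 [0.4433 0.0216 0.    ]
side twin_pack 0.77 [ 0.4827 -0.0659  0.    ]
side twin_pack 0.58 [0.4522 0.0314 0.    ]
side single_pack_1 0.82 [0.4429 0.0276 0.    ]
side single_pack_1 0.58 [0.5164 0.0233 0.    ]
```

View pics/w5.png

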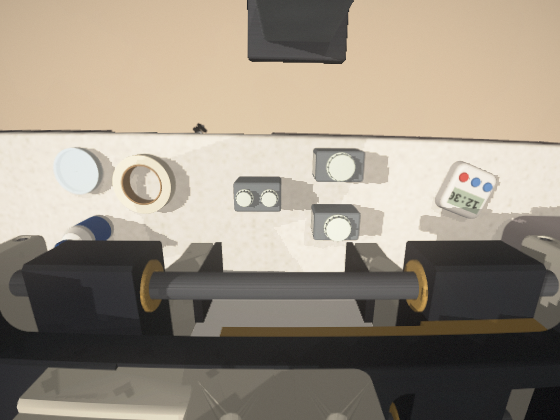

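All three packs are upright: the twin at (257, 194), the singles at (339, 165) and (336, 222). Now a quick number on the gap and on how far the singles moved.

Run:
```python
from h import *
f=grab_frame("wrist"); g=cv2.cvtColor(f["pixels"],cv2.COLOR_RGB2GRAY)
def col(r,a,b,s): d=np.diff(g[r,a:b].astype(float))*s; return a+.5+np.argmax(d)
e=[(np.median([col(r,270,300,1) for r in range(188,203)]),195),(np.median([col(r,305,322,-1) for r in range(157,175)]),166),(np.median([col(r,305,322,-1) for r in range(213,232)]),222)]
W=onplane(f,e,.044); print(W.round(4)); print("gaps",W[1:,1]-W[0,1])
m=(g>170).astype(np.uint8); k=np.zeros_like(m); k[150:178,320:360]=1;k[210:239,318:354]=1;k[182:207,236:279]=1
n,_,s,ce=cv2.connectedComponentsWithStats(m*k)
for i in range(1,n):
    if s[i,4]>60: print("cap",s[i,4],onplane(f,ce[i],.054)[0,:2].round(4))
```

```text
[[ 0.474  -0.0448  0.044 ]
 [ 0.4394 -0.0056  0.044 ]
 [ 0.5063 -0.0047  0.044 ]]
gaps [0.03913355 0.04004439]
cap 575 [0.4382 0.0214]
cap 187 [ 0.4779 -0.0876]
cap 198 [ 0.4773 -0.0586]
cap 496 [0.5106 0.0224]
```

The gap is 39–40 mm, and the singles have moved 2 mm or less in y and under 4 mm in x, which includes measurement noise. Handing in.

```bash
python3 -c "
from station import arm,telemetry
print(arm.job_done(), telemetry.get_state()['t'])"
```

```text
the job is handed in; nothing more can be done
the job is handed in; nothing more can be done
```

The two-cap pack, which was the middle one, now stands on its own to the right of the row, and the job is handed in. I gripped it lightly by its two end faces (6 N), slid it about 96 mm along the worktop at constant height, released it and rose clear.

**Final checks (wrist picture):**
- **Gap:** the twin pack stands upright with 39–40 mm of open worktop between it and the right-hand ends of the other two.
- **Other packs:** both stand upright with their right-hand ends where they were. By their caps, they shifted less than 1 mm in y. In x the caps read 1.5 mm and 3.7 mm different, but the network's origins for the same packs moved less than 1 mm, so I put this down to picture noise.
- **Time and force:** about 10 s on the robot's clock. The wrist force read at most about 2 N at the end of each move.

**Disagreements:**
- The side camera put the twin pack at y = -0.066, while the wrist and top cameras and the gripper position gave about -0.073.
- The side camera also gave one spurious low-confidence twin pack, at the near single pack's place.
- The top camera found only one of the two single packs in the last look.

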